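# Probe the inclined bore and set the matching gauge block

## Robot

A 6-joint arm with a two-finger parallel gripper is mounted at the origin on a cart in front of the work surface, level with it; the furniture and walls round the work are solid. World frame = base frame: x ahead of the robot, y to its left, z up, the work surface at z = 0. Lengths are in m, angles in rad, forces in N, time in s.
With the tool pointing down it reaches from about 0.35 to 0.975 m from the base axis. Payload 4.9 kg.
Tool frame: the origin (TCP) lies midway between the tips of the shut fingers; the grasp point (between the pads) lies 19 mm behind it; z points along the fingers, y is the line along which they close (so a half turn about z gives the same grasp; the last joint's range is limited). The gripper opens to 85 mm and grips with 20 to 120 N. Pads are 22 mm wide; open, the fingers measure 114 mm over their backs; the gripper's body (76 mm by 85 mm) begins 54 mm behind the grasp point. The pads swing forward as they close: fully open they stand 13 mm farther back than shut.
Start: joints at [1.197, 0.053, 1.613, -0, 1.476, -0.119], TCP at [0.158, 0.605, 0.205] pointing down, gripper open.
Joint ranges: [-3.01, 3.01], [-1.01, 2.22], [0.06, 2.58], [-1.02, 4.17], [0.09, 2.62], [-3.14, 3.14]. Speed limits (rad/s): [2.57, 2.57, 3.14, 3.14, 3.14, 3.14].

## Interface

Orientations are given as a unit quaternion [w, x, y, z].
In Python, from plant import * gives the robot as it stands.
- The arm moves only by the tool jog_arm, never from a script. Its argument "targets" is a list of rows, each a list of 3 entries, a list of its own where there are three numbers: the shift along the tool's x, y, z in units of 25 mm (1.0 is 25 mm), then the turn, a rotation vector about the tool's x, y, z in units of 8 degrees (1.0 is 8 degrees), then the opening in per cent of the stroke, from 0 (shut) to 100 (fully open). A call has 1 to 8 rows; each row is the pose to reach, as a shift and turn from the pose commanded when the call began, along the tool's axes at that moment; what a row does not reach only later rows make up. A row lasts 1/8 s, in which the tool goes at most 62.5 mm and 10.7 degrees, less where a joint would pass 70% of its speed; a pose out of reach is approached as far as the arm can. A call with a gripper value outside its range is refused whole. The fingers move at their own pace and stop on an object; the grip force is fixed at half the most. Time passes only in rows, so rows that repeat a pose let the fingers close. It gives the time, the measured TCP pose, the force, the opening and the grip force at its end, in the units of the state.
- state(): the state, without advancing time (a new reading comes with each control period).
- grab_frame(name): name is "scene" or "top"; returns (picture, depth): 384x512x3 uint8, red, green, blue; 384x512 float32, m along the optical axis (not along the pixel's ray), 0 where there is no reading.
- camera_params(name): a dict with "fovy" (degrees; the focal length in pixels is half the picture's height over the tangent of half this angle, whatever the lens; pixels are square), "cx", "cy" (the principal point, pixels), "rvec" (rotation vector, rad) and "tvec" (3), from world to camera coordinates, as OpenCV has them. Camera axes: x right, y down, z forward; pixel columns grow to the right and rows downward; lengths in m; the calibration is good to about 2 mm. A picture is of the moment at which its call begins. camera_params takes no time and is no camera call.
- job_done(): hands the job in; it is judged then, once.
The state is a dict: "time": time; "joint_pos": joint angles; "joint_vel": joint speeds; "joint_efforts": joint torques, N m; "tool_pos": TCP position; "tool_rot": TCP orientation; "contact_force": force on the tool from outside, world axes, zero at the start; "ft_torque": the same for the moment, N m; "gripper_width": opening from 0.0 (shut) to 1.0 (fully open); "grasp_force": force on a finger pad.
Only numpy, scipy, OpenCV 4.12 (cv2) and the standard library are available. Lean on these libraries where they do the work, as an engineer would, in place of code of your own. Each camera call takes 0.05 s, during which the arm holds its last target. There are 200 camera calls.

## Task

Take the depth rod from its stand and, holding it, probe the slanting bore in the fixture right down to the bottom to find out how deep it is, and leave the rod standing in the bore as the reference. Then take the one gauge block that is as tall as the bore is deep and seat it flat on the bottom of the rectangular pocket of the fixture. Leave the other two blocks and the other things on the worktop where they stand.

Things in the scene. Friction and masses are not known exactly. Their poses are not given: they have to be found in the camera images.
- rod_head (a point): Centre of the grip head of the steel depth rod, which stands upright in its stand (loose, draw it straight up); z runs along the rod from tip to head. Head: cylinder 16 mm diameter, 17.5 mm below to 17.5 mm above this point. Below it a shaft of 10 mm diameter, its tip 92.5 mm below this point. Black rings on the shaft mark 26, 38 and 50 mm from the tip. 55 to 95 g.
- rod_tip (a point): Centre of the tip (lower end) of the depth rod; z runs from tip to head.
- rod_stand: Fixed square aluminium stand of the rod, 50 x 50 x 40 mm high, origin at the centre of its underside on the worktop. The rod stands in a vertical hole at its middle, 12.5 mm wide, 30 mm deep, so the tip starts 10 mm above the worktop. A tall microscope stands behind and between here and the fixture, a monitor behind the fixture and the blocks: swing across drawn back towards the robot.
- bore_mouth (a point): Centre of the mouth of the blind bore (12.5 mm diameter, 2 mm chamfer) in the slanting face (84 mm in x, 56 in y) of the fixture's steel block, 80 mm above the worktop. z points out of the bore along its axis, which leans 30 deg from vertical, away from the pocket (to the right and towards the robot); x is level. Depth 26, 38 or 50 mm, differs each time, not visible; flat rigid bottom. A rod let go in it slides to the bottom and stays.
- pocket_floor (a point): Centre of the floor of the pocket in the fixture's fixed steel base plate, z up. The pocket is 21.6 mm along its x, 41.6 mm along its y, 8 mm deep, 2 mm chamfer; floor 6 mm, plate top 14 mm above the worktop. Plate 100 mm (x) by 220 mm (y), flat round the pocket. The bored block, 94 mm high, stands on it towards -y, its near side 96 mm from here.
- block_low_centre (a point): Centre (half-way up) of the low plain steel gauge block standing on the worktop, 20 x 40 x 26 mm with z up: its x axis is the 20 mm side, its y axis the 40 mm side, 26 mm is its height. Edges rounded 1.5 mm; about 156 g. Which place in the row of three it has varies.
- block_middle_centre (a point): Centre (half-way up) of the middle plain steel gauge block standing on the worktop, 20 x 40 x 38 mm with z up: its x axis is the 20 mm side, its y axis the 40 mm side, 38 mm is its height. Edges rounded 1.5 mm; about 228 g. Which place in the row of three it has varies.
- block_tall_centre (a point): Centre (half-way up) of the tall plain steel gauge block standing on the worktop, 20 x 40 x 50 mm with z up: its x axis is the 20 mm side, its y axis the 40 mm side, 50 mm is its height. Edges rounded 1.5 mm; about 300 g. Which place in the row of three it has varies.
- check_weight: Bystander: brass check weight with a knob, 30 mm diameter, 34 mm high, origin under its centre. Leave alone.
- lab_bottle: Bystander: white bottle with a dark screw cap, 46 mm diameter, 97 mm high, origin under its centre. Leave alone.
- loupe: Bystander: folding magnifier lying flat, 34 x 73 x 10 mm, origin under its middle. Leave alone.

How it is judged:
By the outcome, as a careful person would: the job done as asked, in the order asked, and still so for the second after the job is handed in, with the robot touching nothing.
It also fails if it takes over 72 s, if anything falls off the work surface, if the arm or the gripper's body presses on something with over 40 N, if the wrist force passes 120 N, or if a joint passes its speed limit or range.

## Working session

There is one attempt and no reset: what is moved stays moved. The work goes in short steps, Python scripts to look and compute and a tool call to move; the robot and the scene stay as the last step left them, time stands still between calls to the robot, and variables do not carry over. Pictures are saved under pics/ and viewed, at most 10 in all, crops included, and the job is handed in when it is done.

Besides the shell and the picture viewer there is one more tool, called after "Call:" by a JSON object that holds its "method" and its "body". jog_arm: Moves the arm, as the interface text tells. Its arguments: {"type":"object","properties":{"targets":{"type":"array"}},"required":["targets"]}

```bash
mkdir -p pics; ls; cat > h.py <<'E'
from plant import *
import numpy as np, cv2
from scipy.spatial.transform import Rotation as R
def cam(n):
    p=camera_params(n); f=192/np.tan(np.radians(p["fovy"])/2)
    return f,p["cx"],p["cy"],cv2.Rodrigues(np.array(p["rvec"],float))[0],np.array(p["tvec"],float).ravel(),p
def ray(n,u,v):
    f,cx,cy,Rm,t,_=cam(n); d=Rm.T@np.array([(u-cx)/f,(v-cy)/f,1]); return -Rm.T@t,d
def onplane(n,u,v,z):
    c,d=ray(n,u,v); return c+d*(z-c[2])/d[2]
def proj(n,P):
    f,cx,cy,Rm,t,_=cam(n); q=Rm@np.array(P)+t; return f*q[0]/q[2]+cx,f*q[1]/q[2]+cy
def cloud(n,depth):
    f,cx,cy,Rm,t,_=cam(n); v,u=np.mgrid[0:384,0:512]
    q=np.stack([(u-cx)/f*depth,(v-cy)/f*depth,depth],-1); return (q-t)@Rm
E
python3 - <<'E'
from h import *
for n in("scene","top"):
    im,d=grab_frame(n); np.savez(f"{n}0.npz",im=im,d=d)
    cv2.imwrite(f"pics/{n}0.png",cv2.resize(im[:,:,::-1],(800,600),interpolation=cv2.INTER_CUBIC)); print(camera_params(n))
s=state();print(s)
E
```

```text
pics
{'fovy': 44.960100074342826, 'cx': 254.18580091199414, 'cy': 201.3581327617699, 'rvec': array([ 2.2293765 , -0.64451573,  0.28809503]), 'tvec': array([-0.44902244,  0.22602246,  1.1762984 ])}
{'fovy': 50.71745486078928, 'cx': 253.5458583356919, 'cy': 182.7025817713429, 'rvec': array([ 2.22882266, -2.17694512,  0.09760016]), 'tvec': array([-0.06824602,  0.50987481,  1.37631377])}
{'time': 0.1, 'joint_pos': array([ 1.19695444e+00,  5.33090477e-02,  1.61414152e+00,  1.35141600e-06,
        1.47600053e+00, -1.18997036e-01]), 'joint_vel': array([ 0.0019923 ,  0.00025544, -0.00405352, -0.00116505, -0.00173717,
       -0.00035494]), 'joint_efforts': array([ 6.69807159e-04, -3.94896019e+01, -3.71366072e+01, -5.81998484e-05,
        3.84760962e-03, -7.00676040e-06]), 'tool_pos': array([0.15733412, 0.60424669, 0.20378378]), 'tool_rot': array([-2.27319949e-04,  1.27077897e-01,  9.91892305e-01, -9.00986456e-04]), 'contact_force': array([0.50818574, 1.04732221, 0.31029644]), 'ft_torque': array([ 3.97160489e-02, -1.04028978e-02, -7.68959193e-05]), 'grasp_force': 0.0, 'gripper_width': 1.0048050634570362}
```

View pics/scene0.png

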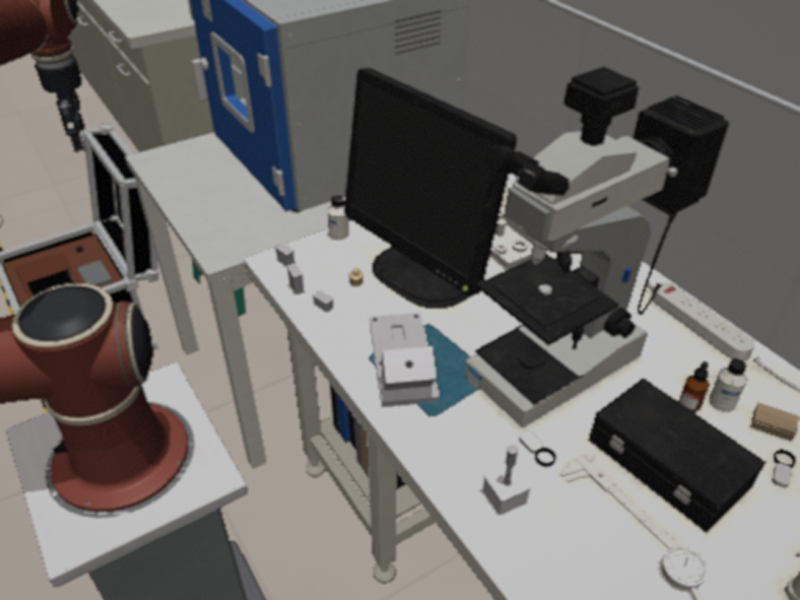

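View pics/top0.png

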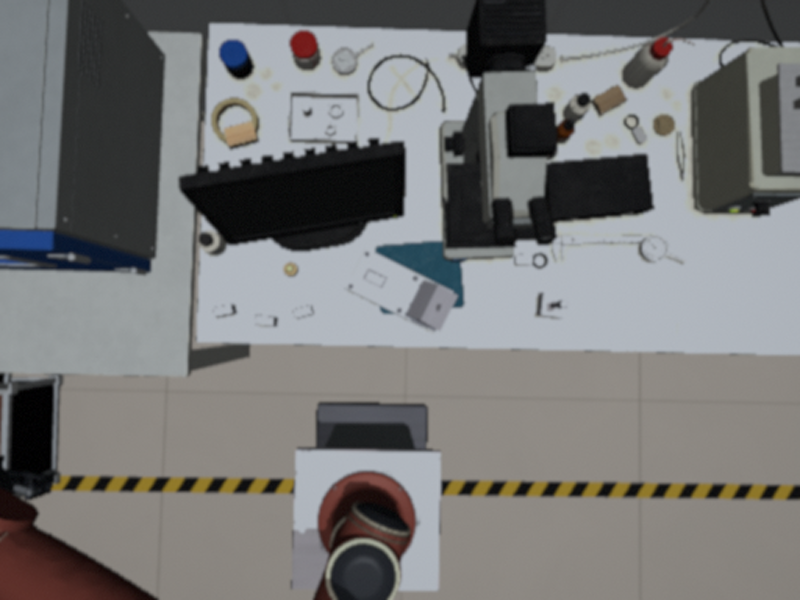

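The scene view shows the blocks at (285,255), (295,278), (323,300), the fixture at (405,365) and the rod at (510,470), all in 800x600 pixels. The top view has the blocks at (224,310), (265,320), (303,311), the fixture at (402,290) and the rod at (550,305). Next I zoom in on both.

```bash
python3 - <<'E'
from h import *
s=np.load("scene0.npz");t=np.load("top0.npz")
def crop(a,x0,y0,w,h,k): return cv2.resize(a['im'][y0:y0+h,x0:x0+w,::-1],None,fx=k,fy=k,interpolation=cv2.INTER_NEAREST)
# scene crops
A=crop(s,170,145,50,60,5);B=crop(s,230,195,60,70,4);C=crop(s,300,275,50,60,5)
D=crop(t,130,185,80,30,5);E=crop(t,215,150,85,65,4);F=crop(t,335,180,40,30,5)
c=np.zeros((600,800,3),np.uint8)
for im,x,y in((A,0,0),(B,260,0),(C,510,0),(D,0,310),(E,405,310),(F,0,450)): c[y:y+im.shape[0],x:x+im.shape[1]]=im[:600-y,:800-x]
cv2.imwrite("pics/c1.png",c)
for n,a in(("scene",s),("top",t)):
    X=cloud(n,a['d']); np.save(n+"X.npy",X)
    ok=(a['d']>0)
    m=ok&(X[...,0]>.3)&(X[...,0]<.6)&(X[...,1]>-.5)&(X[...,1]<.5)&(abs(X[...,2])<.012)
    print(n,m.sum(),np.median(X[m],0),X[m][:,2].std(), (~ok).mean())
    m=ok&(X[...,2]>.015)&(X[...,2]<.14)&(X[...,0]>.3)&(X[...,0]<.65)&(abs(X[...,1])<.55)
    k,l,st,ce=cv2.connectedComponentsWithStats(m.astype(np.uint8))
    for i in range(1,k):
        if st[i,4]>12: P=X[l==i]; print(st[i],P.mean(0).round(3),P.min(0).round(3),P.max(0).round(3))
E
```

```text
scene 16175 [ 0.47309007 -0.21744272 -0.00123714] 0.0034050538129677195 0.005427042643229167
[ 171   94  128   94 2785] [0.6   0.301 0.092] [ 0.518 -0.052  0.015] [0.65 0.55 0.14]
[176 156  13  12 102] [0.447 0.312 0.03 ] [0.435 0.295 0.016] [0.463 0.336 0.041]
[184 169  11  16 125] [0.426 0.219 0.038] [0.416 0.203 0.015] [0.439 0.248 0.052]
[224 171   9   9  59] [0.541 0.174 0.023] [0.527 0.159 0.015] [0.557 0.191 0.038]
[200 186  14  11  82] [0.449 0.145 0.022] [0.436 0.124 0.015] [0.464 0.169 0.028]
[ 298  215   58   57 1817] [ 0.605 -0.242  0.049] [ 0.566 -0.312  0.015] [ 0.65  -0.154  0.067]
[243 222  36  29 850] [ 0.462 -0.142  0.07 ] [ 0.416 -0.182  0.015] [ 0.526 -0.042  0.095]
[310 285  30  41 640] [ 0.471 -0.4    0.047] [ 0.448 -0.424  0.015] [ 0.502 -0.368  0.121]
top 13664 [ 4.85026269e-01 -2.69459356e-02 -4.35474210e-04] 0.003680701264129418 0.0037638346354166665
[ 64 132  35  44 615] [0.581 0.482 0.083] [0.519 0.474 0.015] [0.65  0.549 0.14 ]
[127 136 127  27 946] [0.613 0.182 0.098] [ 0.572 -0.049  0.015] [0.65  0.366 0.14 ]
[283 142  48  26 527] [ 0.594 -0.22   0.05 ]
[... 384 characters left out ...]
42 -0.061  0.021]
[227 176   5   6  13] [0.521 0.029 0.017] [0.515 0.021 0.015] [0.532 0.036 0.02 ]
[256 177  37  35 685] [ 0.472 -0.126  0.069] [ 0.417 -0.183  0.015] [ 0.532 -0.065  0.098]
[222 181   7   5  14] [0.509 0.041 0.017] [0.501 0.031 0.016] [0.514 0.052 0.02 ]
[344 187  19  17 252] [ 0.477 -0.391  0.048] [ 0.45  -0.422  0.016] [ 0.504 -0.369  0.126]
[251 192   7   8  23] [ 0.466 -0.058  0.017] [ 0.455 -0.069  0.015] [ 0.48  -0.048  0.021]
[136 195  15   8  82] [0.448 0.315 0.035] [0.436 0.295 0.016] [0.46  0.337 0.043]
[188 195  13   9  72] [0.45  0.146 0.024] [0.436 0.125 0.015] [0.464 0.165 0.031]
[163 202  14   7  83] [0.429 0.223 0.047] [0.418 0.205 0.018] [0.438 0.245 0.056]
```

View pics/c1.png

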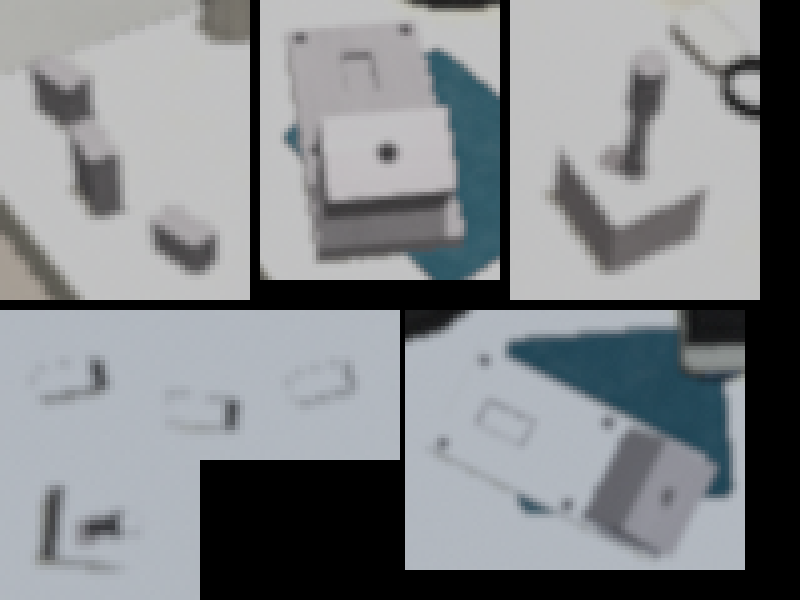

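Middle block is at y≈.315, tall at .223, low at .147. The scene crop shows the bore mouth at about (261.5,232.5), and the top crop shows it at (280,196), with the pocket outline at (239.5,178) and four screws. Now I refine these to sub-pixel.

```bash
python3 - <<'E'
from h import *
A={n:np.load(n+"0.npz") for n in("scene","top")}; X={n:np.load(n+"X.npy") for n in A}
G={n:cv2.cvtColor(A[n]['im'],cv2.COLOR_RGB2GRAY).astype(float) for n in A}
def dark(n,u,v,r):
    u0,v0=int(round(u)),int(round(v)); w=G[n][v0-r:v0+r+1,u0-r:u0+r+1]; w=np.clip(np.median(w)-8-w,0,None)
    yy,xx=np.mgrid[-r:r+1,-r:r+1]; return u0+(w*xx).sum()/w.sum(),v0+(w*yy).sum()/w.sum()
def px(x,y,bx,by,cx,cy,k): return (x-bx)/k+cx-.5,(y-by)/k+cy-.5
def tri(a,b):
    (c1,d1),(c2,d2)=ray("scene",*a),ray("top",*b); d1/=np.linalg.norm(d1);d2/=np.linalg.norm(d2)
    s=np.linalg.lstsq(np.c_[d1,-d2],c2-c1,rcond=None)[0]; p,q=c1+d1*s[0],c2+d2*s[1]; return (p+q)/2,p-q
bs=dark("scene",*px(388,152,260,0,230,195,4),3); bt=dark("top",*px(667,497,405,310,215,150,4),2)
p,e=tri(bs,bt); print("bore",bs,bt,p.round(4),"gap",e.round(4),"z80:",onplane("scene",*bs,.08).round(4),onplane("top",*bt,.08).round(4))
sc=[dark("top",*px(x,y,405,310,215,150,4),2) for x,y in((484,360),(443,444),(608,422),(567,505))]
S=np.array([onplane("top",*q,.014)[:2] for q in sc]); print("screws top",S.round(4).tolist(),S.mean(0).round(4))
ss=[dark("scene",*px(x,y,260,0,230,195,4),2) for x,y in((300,37),(406,29))]
print("screws scene",[onplane("scene",*q,.014)[:2].round(4).tolist() for q in ss])
for a,b in((0,1),(2,3),(0,2),(1,3)): v=S[b]-S[a]; print(a,b,np.linalg.norm(v).round(4),np.degrees(np.arctan2(v[1],v[0])).round(2))
# pocket outline
u,v=px(505,423,405,310,215,150,4); u0,v0=int(u),int(v); r=9
w=G["top"][v0-r:v0+r+1,u0-r:u0+r+1]; bg=cv2.medianBlur(G["top"].astype(np.uint8),11)[v0-r:v0+r+1,u0-r:u0+r+1]
m=(bg-w)>8; yy,xx=np.nonzero(m); 
q=cv2.minAreaRect(np.c_[xx+u0-r,yy+v0-r].astype(np.float32)); print("pocket top",q,onplane("top",*q[0],.014).round(4))
bp=cv2.boxPoints(q); bw=np.array([onplane("top",*z,.014)[:2] for z in bp]);print(bw.round(4).tolist())
# silhouettes
def sil(name,box,zlo,zhi):
    for n in A:
        P=X[n]; m=(A[n]['d']>0)&(P[...,2]>zlo)&(P[...,2]<zhi+.02)
        for i,(lo,hi) in enumerate(box): m&=(P[...,i]>lo)&(P[...,i]<hi)
        v,u=np.nonzero(m); c=onplane(n,u.mean(),v.mean(),(zlo+zhi)/2)
        t=m&(P[...,2]>zhi-.008); Q=P[t][:,:2]; w,V=np.linalg.eigh(np.cov(Q.T)); a=V[:,1]*np.sign(V[1,1])
        print(name,n,m.sum(),c.round(4),"yaw of long axis",np.degrees(np.arctan2(a[1],a[0])).round(1),"top mean",Q.mean(0).round(4),P[t][:,2].mean().round(4))
sil("head",((.43,.53),(-.45,-.34)),.085,.12)
sil("stand",((.42,.53),(-.45,-.34)),.015,.04)
sil("mid",((.42,.48),(.28,.35)),.015,.038); sil("tall",((.40,.46),(.19,.26)),.015,.05); sil("low",((.42,.48),(.11,.18)),.013,.026)
E
```

```text
bore (np.float64(261.4042328042328), np.float64(232.75661375661375)) (np.float64(280.1744186046512), np.float64(196.1860465116279)) [ 0.4645 -0.1426  0.0789] gap [-0.0016  0.0009 -0.0001] z80: [ 0.463 -0.143  0.08 ] [ 0.4652 -0.1429  0.08  ]
screws top [[0.5811, 0.0114], [0.5082, 0.0458], [0.5298, -0.0963], [0.4579, -0.0627]] [ 0.5192 -0.0255]
screws scene [[0.5082, 0.0463], [0.5804, 0.012]]
0 1 0.0806 154.78
2 3 0.0794 154.94
0 2 0.1193 -115.45
1 3 0.1196 -114.85
pocket top ((239.66558837890625, 177.36305236816406), (14.764607429504395, 8.459720611572266), 28.610462188720703) [ 0.5288 -0.0081  0.014 ]
[[0.5274, 0.0212], [0.5534, 0.0079], [0.5301, -0.0373], [0.5041, -0.024]]
head scene 92 [ 0.4765 -0.3955  0.1025] yaw of long axis 56.7 top mean [ 0.4751 -0.3969] 0.1177
head top 32 [ 0.4774 -0.3966  0.1025] yaw of long axis 139.1 top mean [ 0.477  -0.3951] 0.1198
stand scene 522 [ 0.475  -0.397   0.0275] yaw of long axis 130.1 top mean [ 0.4732 -0.3986] 0.0392
stand top 217 [ 0.477  -0.3941  0.0275] yaw of long axis 18.9 top mean [ 0.4765 -0.3928] 0.0398
mid scene 102 [0.4484 0.3158 0.0265] yaw of long axis 105.3 top mean [0.4474 0.3143] 0.0356
mid top 82 [0.4486 0.317  0.0265] yaw of long axis 104.8 top mean [0.4486 0.3161] 0.0369
tall scene 125 [0.429  0.2256 0.0325] yaw of long axis 83.6 top mean [0.4281 0.2231] 0.0472
tall top 83 [0.429  0.2255 0.0325] yaw of long axis 84.9 top mean [0.4292 0.2248] 0.0486
low scene 88 [0.4497 0.1468 0.0195] yaw of long axis 105.1 top mean [0.4495 0.1453] 0.0233
low top 73 [0.4505 0.1467 0.0195] yaw of long axis 108.8 top mean [0.4504 0.1467] 0.0247
```

```bash
cat >> h.py <<'E'
yf=np.array([np.cos(np.radians(65)),np.sin(np.radians(65)),0]); xf=np.array([yf[1],-yf[0],0])
a=-yf*.5+np.array([0,0,.866025]); bore=np.array([.4645,-.1428,.080]); pocket=np.array([.528,-.0077,.006])
def down(yaw): # tool y yaw in deg
    y=np.radians(yaw); Y=np.array([np.cos(y),np.sin(y),0]); Z=np.array([0,0,-1.]); return np.c_[np.cross(Y,Z),Y,Z]
Rrod=down(65); Rbore=R.from_rotvec(xf*np.pi/6).as_matrix()@Rrod
def cur():
    s=state(); return s,s["tool_pos"],R.from_quat(s["tool_rot"],scalar_first=True).as_matrix()
def delta(p,Rt,frm=None):
    s,p0,R0=cur()
    if frm is not None: p0,R0=frm
    print("shift",(R0.T@(np.array(p)-p0)/.025).round(3).tolist(),"turn",(R.from_matrix(R0.T@Rt).as_rotvec(degrees=True)/8).round(3).tolist())
E
python3 - <<'E'
from h import *
for n in("scene","top"):
    P=np.load(n+"X.npy"); d=np.load(n+"0.npz")['d']
    for lo,hi in((-.45,-.3),(-.3,-.2),(-.2,-.1),(-.1,0),(0,.1),(.1,.2),(.2,.3),(.3,.4)):
        m=(d>0)&(P[...,1]>lo)&(P[...,1]<hi)&(P[...,2]>.13)&(P[...,2]<.6)&(P[...,0]>.2)
        if m.sum()>3: q=P[m]; i=q[:,0].argsort()[3]; print(n,lo,q[i].round(3))
p,Rm=cur()[1:]
delta([.40,.1,.23],Rrod); delta([.40,-.34,.23],Rrod); delta([.47,-.396,.20],Rrod)
print(Rbore.round(3).tolist(), a)
E
```

```text
scene -0.45 [ 0.595 -0.305  0.202]
scene -0.3 [ 0.551 -0.214  0.463]
scene -0.2 [ 0.551 -0.194  0.462]
scene -0.1 [ 0.653 -0.006  0.137]
scene 0 [0.634 0.097 0.153]
scene 0.1 [0.615 0.2   0.137]
scene 0.2 [0.592 0.293 0.139]
scene 0.3 [0.599 0.301 0.173]
top -0.45 [ 0.596 -0.31   0.199]
top -0.3 [ 0.551 -0.204  0.462]
top -0.2 [ 0.551 -0.197  0.461]
top -0.1 [ 0.654 -0.013  0.134]
top 0 [0.634 0.096 0.142]
top 0.1 [0.616 0.199 0.142]
top 0.2 [0.593 0.288 0.131]
top 0.3 [0.607 0.302 0.219]
shift [-14.478, -17.073, -1.02] turn [-0.013, -0.0, 1.3]
shift [-18.915, -34.105, -0.99] turn [-0.013, -0.0, 1.3]
shift [-22.189, -35.564, 0.212] turn [-0.013, -0.0, 1.3]
[[-0.906, 0.366, 0.211], [0.423, 0.785, 0.453], [0.0, 0.5, -0.866]] [-0.21130913 -0.45315389  0.866025  ]
```

Call:
{"method": "jog_arm", "body": {"targets": [[[-14.4,-17,-1],[0,0,1.3],100],[[-14.4,-17,-1],[0,0,1.3],100],[[-14.4,-17,-1],[0,0,1.3],100],[[-14.4,-17,-1],[0,0,1.3],100],[[-14.4,-17,-1],[0,0,1.3],100],[[-14.4,-17,-1],[0,0,1.3],100],[[-14.4,-17,-1],[0,0,1.3],100],[[-14.4,-17,-1],[0,0,1.3],100]]}}

```text
time: 1.1
tool_pos: [0.3741, 0.1527, 0.2272]
tool_rot: [0.0, 0.216, 0.976, 0.0]
contact_force: [0.9, 0.8, 0.5]
gripper_width: 1.0
grasp_force: 0.0
```

```bash
python3 -c "
from h import *
delta([.40,-.34,.23],Rrod); delta([.477,-.396,.20],Rrod)"
```

```text
shift [-9.262, -17.428, -0.116] turn [0.003, 0.003, 0.002]
shift [-12.999, -18.158, 1.085] turn [0.003, 0.003, 0.002]
```

Call:
{"method": "jog_arm", "body": {"targets": [[[-9.2,-17.4,0],[0,0,0],100],[[-9.2,-17.4,0],[0,0,0],100],[[-9.2,-17.4,0],[0,0,0],100],[[-9.2,-17.4,0],[0,0,0],100],[[-9.2,-17.4,0],[0,0,0],100],[[-9.2,-17.4,0],[0,0,0],100],[[-12.5,-18,1],[0,0,0],100],[[-12.5,-18,1],[0,0,0],100]]}}

```text
time: 2.1
tool_pos: [0.4435, -0.3351, 0.2098]
tool_rot: [0.0, 0.217, 0.976, 0.0]
contact_force: [0.3, 0.1, 1.3]
gripper_width: 0.998
grasp_force: 0.0
```

Call:
{"method": "jog_arm", "body": {"targets": [[[0,0,0],[0,0,0],100],[[0,0,0],[0,0,0],100]]}}

```text
time: 2.35
tool_pos: [0.443, -0.3325, 0.2095]
tool_rot: [-0.001, 0.217, 0.976, 0.001]
contact_force: [-0.2, 0.3, 0.2]
gripper_width: 1.001
grasp_force: 0.0
```

```bash
python3 -c "
from h import *
delta([.477,-.396,.18],Rrod)
delta([.477,-.396,.0835],Rrod)"
```

```text
shift [-2.307, -1.729, 1.175] turn [0.006, -0.012, -0.002]
shift [-2.314, -1.732, 5.035] turn [0.006, -0.012, -0.002]
```

Call:
{"method": "jog_arm", "body": {"targets": [[[-2.3,-1.7,1],[0,0,0],100],[[-2.3,-1.7,1],[0,0,0],100],[[-2.3,-1.7,3],[0,0,0],100],[[-2.3,-1.7,5],[0,0,0],100],[[-2.3,-1.7,5],[0,0,0],70],[[-2.3,-1.7,5],[0,0,0],60]]}}

```text
time: 3.1
tool_pos: [0.4786, -0.396, 0.0884]
tool_rot: [0.002, 0.216, 0.976, -0.001]
contact_force: [0.3, 0.1, 0.6]
gripper_width: 0.611
grasp_force: 0.0
```

```bash
python3 - <<'E'
from h import *
delta([.477,-.396,.0835],Rrod)
for n,x,y,w,h in(("scene",290,265,60,70),("top",330,165,60,60)):
    im,d=grab_frame(n); np.savez(n+"1.npz",im=im,d=d); cv2.imwrite(f"{n}1c.png",cv2.resize(im[y:y+h,x:x+w,::-1],None,fx=6,fy=6,interpolation=cv2.INTER_CUBIC))
A=cv2.imread("scene1c.png");B=cv2.imread("top1c.png");c=np.zeros((420,720,3),np.uint8);c[:420,:360]=A;c[:360,360:]=B;cv2.imwrite("pics/c2.png",c)
E
```

```text
shift [0.06, -0.026, 0.196] turn [-0.01, 0.027, 0.006]
```

View pics/c2.png

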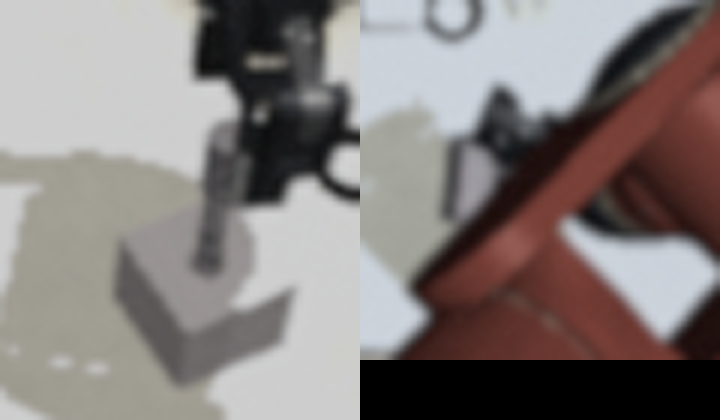

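The crop shows the rod head at (228,150) with dark gripper parts to its right, at (265,150). I'll project the expected points to check.

```bash
python3 - <<'E'
from h import *
s,p,Rm=cur(); print("cam",ray("scene",0,0)[0])
g=p-Rm[:,2]*.019
f=lambda P:((np.array(proj("scene",P))-[290,265]+.5)*6).round(0)
for nm,P in(("tcp",p),("grasp",g),("padA",g+Rm[:,1]*.026),("padB",g-Rm[:,1]*.026),("head top",[.477,-.396,.12]),("head c",[.477,-.396,.1025]),("wrist",p-Rm[:,2]*.12)): print(nm,f(P))
E
```

```text
cam [-0.00709498 -0.85104311  0.95501859]
tcp [231. 183.]
grasp [236. 152.]
padA [219.  97.]
padB [253. 208.]
head top [233. 133.]
head c [228. 162.]
wrist [265. -26.]
```

```bash
python3 - <<'E'
from h import *
s,p,Rm=cur(); z=np.load("scene1.npz"); P=cloud("scene",z['d']); Q=(P-p)@Rm*1000
m=(z['d']>0)&(abs(Q[...,0])<60)&(abs(Q[...,1])<75)&(Q[...,2]>-100)&(P[...,2]>.075)
for v in range(265,318):
    r=np.nonzero(m[v,300:345])[0]+300
    if len(r): print(v,[(u,*Q[v,u].round(0).astype(int).tolist()) for u in r[::4]])
E
```

```text
265 [(np.int64(323), 11, 30, -72)]
266 [(np.int64(323), 10, 33, -64)]
267 [(np.int64(323), 11, 29, -65)]
268 [(np.int64(323), 11, 28, -63)]
269 [(np.int64(323), 11, 26, -62)]
270 [(np.int64(323), 11, 25, -60)]
271 [(np.int64(322), 12, 30, -51), (np.int64(326), 3, 26, -54)]
272 [(np.int64(322), 12, 29, -49), (np.int64(326), 3, 26, -51)]
273 [(np.int64(322), 11, 29, -44), (np.int64(326), 3, 26, -47)]
274 [(np.int64(322), 10, 31, -39), (np.int64(326), 2, 26, -43)]
275 [(np.int64(322), 12, 26, -42), (np.int64(326), 2, 26, -40)]
276 [(np.int64(322), 11, 26, -38), (np.int64(326), 2, 25, -38), (np.int64(332), 6, -20, -93), (np.int64(336), -1, -23, -96)]
277 [(np.int64(322), 11, 25, -35), (np.int64(326), 2, 24, -35), (np.int64(332), 7, -24, -95), (np.int64(336), 0, -27, -98)]
278 [(np.int64(323), 8, 27, -28), (np.int64(327), -1, 26, -29), (np.int64(333), 6, -29, -97), (np.int64(337), -2, -30, -98)]
279 [(np.int64(328), 17, -28, -95), (np.int64(332), 9, -30, -96), (np.int64(336), 1, -32, -97)]
280 [(np.int64(329), 16, -31, -95), (np.int64(333), 7, -32, -94)]
281 [(np.int64(329), 15, -32, -93)
[... 1408 characters left out ...]
), -3, -58, -79), (np.int64(344), -12, -57, -77)]
295 [(np.int64(324), 10, 0, -2), (np.int64(328), 12, -30, -42), (np.int64(332), 7, -39, -53), (np.int64(336), 6, -58, -78)]
296 [(np.int64(324), 10, -3, -1), (np.int64(328), 12, -31, -39), (np.int64(332), 7, -41, -52), (np.int64(336), -2, -40, -49)]
297 [(np.int64(324), 10, -2, 3), (np.int64(328), 11, -29, -34), (np.int64(332), 6, -40, -47), (np.int64(336), -3, -41, -46)]
298 [(np.int64(324), 8, 2, 12), (np.int64(328), 1, -7, 2), (np.int64(332), 6, -40, -44), (np.int64(336), -3, -40, -41)]
299 [(np.int64(324), 9, -2, 12), (np.int64(328), -1, -2, 13), (np.int64(332), 5, -40, -39), (np.int64(336), -4, -39, -37)]
300 [(np.int64(325), 7, -3, 13)]
```

Call:
{"method": "jog_arm", "body": {"targets": [[[0,0,0.1],[0,0,0],50],[[0,0,0.1],[0,0,0],50],[[0,0,0.1],[0,0,0],50]]}}

```text
time: 3.58
tool_pos: [0.4776, -0.3958, 0.0831]
tool_rot: [0.0, 0.216, 0.976, -0.0]
contact_force: [-0.9, -0.9, -0.6]
gripper_width: 0.499
grasp_force: 0.0
```

```bash
python3 - <<'E'
from h import *
s,p,Rm=cur();print(p,s["gripper_width"])
im,d=grab_frame("scene"); np.savez("scene2.npz",im=im,d=d)
P=cloud("scene",d); Q=(P-p)@Rm*1000
g=im.max(2); m=(d>0)&(abs(Q[...,0])<14)&(P[...,2]>.06)&(Q[...,2]>-70)
for lo,hi in((-45,-33),(-33,-18),(-8,8),(18,33)):
    k=m&(Q[...,1]>lo)&(Q[...,1]<hi); q=Q[k]; print(lo,len(q),"max z",np.sort(q[:,2])[-6:].round(0), "med", np.median(q,0).round(0))
f=lambda P:((np.array(proj("scene",P))-[300,255]+.5)*10).round(0).astype(int)
c=cv2.resize(im[255:315,300:360,::-1],None,fx=10,fy=10,interpolation=cv2.INTER_CUBIC)
for y in(-.0215,.0215):
    for z in(0,-.019): cv2.circle(c,tuple(f(p+Rm@[0,y,z])),4,(0,0,255),-1)
cv2.imwrite("pics/c3.png",c)
E
```

```text
[ 0.47762789 -0.39584588  0.0830667 ] 0.49909947168619295
-45 26 max z [-41. -40. -39. -38. -37. -37.] med [ -1. -36. -44.]
-33 36 max z [-33. -32. -32. -32. -30. -30.] med [  8. -29. -45.]
-8 64 max z [17. 17. 19. 20. 20. 22.] med [  5.  -3. -14.]
18 61 max z [-32. -30. -30. -29. -28. -27.] med [  6.  21. -47.]
```

View pics/c3.png

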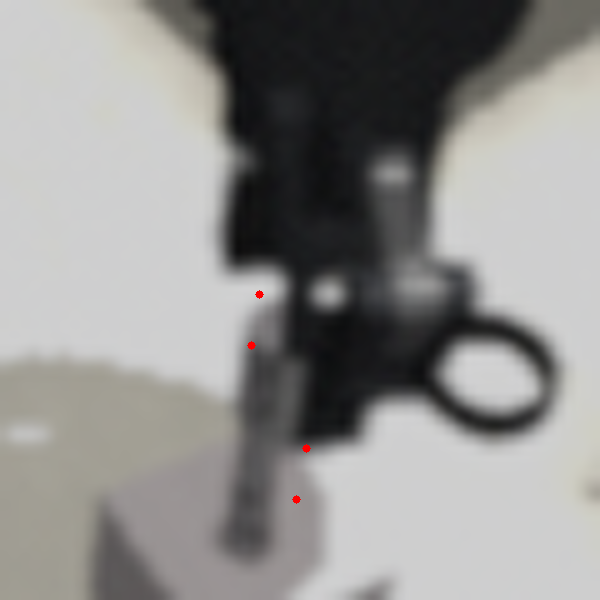

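The picture shows the finger tips at about (250,265) and (330,440). That is some 20 mm higher than the stated TCP, level with the upper part of the head. I'll go 10 mm lower and close.

Call:
{"method": "jog_arm", "body": {"targets": [[[0,0,0.4],[0,0,0],50],[[0,0,0.4],[0,0,0],30],[[0,0,0.4],[0,0,0],0],[[0,0,0.4],[0,0,0],0],[[0,0,0.4],[0,0,0],0],[[0,0,0.4],[0,0,0],0]]}}

```text
time: 4.38
tool_pos: [0.4776, -0.3957, 0.0728]
tool_rot: [0.0, 0.216, 0.976, -0.0]
contact_force: [-0.3, 0.2, -1.4]
gripper_width: 0.161
grasp_force: 58.5
```

```bash
python3 - <<'E'
from h import *
s,p,Rm=cur();print(p,s["gripper_width"],s["grasp_force"])
im,d=grab_frame("scene"); np.savez("scene3.npz",im=im,d=d)
P=cloud("scene",d); Q=(P-p)@Rm*1000
k=(d>0)&(abs(Q[...,0])<14)&(abs(Q[...,1])<35)&(P[...,2]>.045)&(Q[...,2]>-60)
for v in range(270,320):
    r=np.nonzero(k[v])[0]
    if len(r): print(v,[(int(u),int(im[v,u].mean()),*Q[v,u].round(0).astype(int).tolist()) for u in r[::2]])
E
```

```text
[ 0.4775558  -0.39572701  0.07280669] 0.1614835708683567 58.46579074859619
281 [(323, 144, 10, 13, -52)]
282 [(323, 130, 10, 12, -50), (325, 21, 8, 5, -58)]
283 [(323, 122, 11, 9, -50), (325, 19, 7, 6, -54)]
284 [(323, 109, 9, 12, -43), (325, 19, 7, 4, -52)]
285 [(323, 95, 11, 7, -45), (325, 25, 7, 5, -47)]
286 [(323, 87, 10, 9, -39), (325, 38, 7, 4, -46)]
287 [(323, 75, 10, 8, -37), (325, 43, 8, 0, -46)]
288 [(323, 83, 10, 5, -37), (325, 48, 8, 0, -44)]
289 [(323, 115, 10, 6, -32), (325, 58, 8, -1, -41)]
290 [(323, 153, 10, 5, -30), (325, 69, 10, -8, -47), (327, 75, 7, -11, -50)]
291 [(325, 81, 10, -9, -45), (327, 79, 8, -15, -52)]
292 [(324, 128, 8, 0, -29), (326, 86, 9, -14, -47)]
293 [(324, 121, 8, 1, -24), (326, 83, 9, -15, -45), (328, 34, 5, -17, -47)]
294 [(324, 110, 8, 0, -22), (326, 81, 9, -15, -41), (328, 30, 6, -19, -46), (332, 26, -2, -22, -48), (334, 141, -8, -20, -45)]
295 [(324, 95, 9, -5, -24), (326, 78, 9, -16, -39), (328, 27, 6, -22, -46), (330, 24, 2, -22, -46), (332, 29, -3, -21, -44), (334, 159, -8, -21, -43)]
296 [(324, 98, 9, -5, -21), (326, 79, 7, -13, -31), (
[... 166 characters left out ...]
22, -39), (330, 105, 0, -20, -36), (332, 141, -4, -20, -34)]
298 [(325, 88, 6, -5, -13), (327, 76, 3, -9, -18), (329, 133, -2, -9, -16)]
299 [(325, 89, 5, -4, -7), (327, 91, 3, -10, -15)]
300 [(324, 102, 6, -1, 1), (326, 89, 3, -6, -6), (328, 124, -2, -5, -4)]
301 [(324, 97, 5, -1, 5), (326, 91, 2, -4, 0), (328, 122, -3, -3, 3)]
302 [(324, 92, 6, -3, 5), (326, 91, 1, -4, 5)]
303 [(324, 86, 5, -3, 9), (326, 91, 1, -5, 8)]
304 [(324, 83, 5, -3, 13), (326, 81, 0, -4, 13)]
305 [(324, 84, 4, -2, 19), (326, 82, 0, -5, 15)]
306 [(323, 92, 6, -1, 24), (325, 85, 3, -6, 17), (327, 119, -3, -4, 21)]
307 [(324, 71, 4, -4, 24), (326, 90, 0, -7, 21)]
308 [(325, 76, 2, -6, 25)]
313 [(325, 150, 5, -18, 28)]
```

The grip holds at 58 N and 16% opening. Now I draw the rod straight up.

Call:
{"method": "jog_arm", "body": {"targets": [[[0,0,-0.4],[0,0,0],0],[[0,0,-1],[0,0,0],0],[[0,0,-2],[0,0,0],0],[[0,0,-3.5],[0,0,0],0],[[0,0,-4.6],[0,0,0],0],[[0,0,-4.6],[0,0,0],0],[[0,0,-4.6],[0,0,0],0]]}}

```text
time: 5.3
tool_pos: [0.4772, -0.3953, 0.187]
tool_rot: [-0.0, 0.216, 0.976, 0.0]
contact_force: [-0.1, 1.2, -1.0]
gripper_width: 0.162
grasp_force: 58.5
```

```bash
python3 - <<'E'
from h import *
s,p,Rm=cur();print(p,s["gripper_width"],s["grasp_force"],s["contact_force"])
for n in("scene","top"):
    im,d=grab_frame(n); np.savez(n+"4.npz",im=im,d=d)
    P=cloud(n,d); Q=(P-p)@Rm*1000
    k=(d>0)&(abs(Q[...,0])<20)&(abs(Q[...,1])<20)&(Q[...,2]>-10)&(Q[...,2]<72)
    print(n,k.sum())
    for z in range(-10,72,8):
        q=Q[k&(Q[...,2]>=z)&(Q[...,2]<z+8)]
        if len(q): print(z,len(q),q.mean(0).round(1))
delta([.40,-.33,.21],Rbore); delta(bore+a*(.0925+.03-.0297),Rbore)
E
```

```text
[ 0.47721364 -0.39532886  0.18703715] 0.16216348230315553 58.494282960891724 [-0.12610021  1.16330318 -1.04257379]
scene 96
-10 9 [ 2.2 -4.3 -5.2]
-2 12 [ 1.8 -4.5  3.1]
6 12 [ 1.9 -4.3 10.3]
14 7 [ 2.6 -4.  18. ]
22 14 [ 1.6 -4.  25.5]
30 12 [ 1.5 -4.1 34.4]
38 8 [ 1.9 -3.6 43.2]
46 11 [ 1.5 -4.  49.3]
54 9 [ 1.7 -3.5 58.1]
62 2 [ 0.6 -3.5 64.4]
top 9
22 1 [ 0.3  3.9 23.3]
30 2 [ 1.   2.8 36.3]
38 2 [ 3.8  2.1 45.1]
46 1 [-1.3  2.8 50.3]
54 3 [ 1.9  2.8 56.5]
shift [3.884, 1.056, -0.959] turn [-3.741, -0.021, -0.005]
shift [4.704, 7.074, 1.036] turn [-3.741, -0.021, -0.005]
```

Call:
{"method": "jog_arm", "body": {"targets": [[[3.9,1,-1],[-1,0,0],0],[[3.9,1,-1],[-2,0,0],0],[[4.2,3,-1],[-3,0,0],0],[[4.7,5.5,-0.5],[-3.74,0,0],0],[[4.7,7,0.5],[-3.74,0,0],0],[[4.7,7,1],[-3.74,0,0],0],[[4.7,7,1],[-3.74,0,0],0],[[4.7,7,1],[-3.74,0,0],0]]}}

```text
time: 6.4
tool_pos: [0.4452, -0.1886, 0.1634]
tool_rot: [0.056, 0.209, 0.943, 0.252]
contact_force: [-0.3, 0.1, -0.1]
gripper_width: 0.163
grasp_force: 58.8
```

```bash
cat > look.py <<'E'
from h import *
import sys
s,p,Rm=cur();print(p.round(4),s["gripper_width"],s["grasp_force"],s["contact_force"].round(1),s["ft_torque"].round(2))
tag=sys.argv[1]
for n in("scene","top"):
    im,d=grab_frame(n); np.savez(n+tag+".npz",im=im,d=d)
    P=cloud(n,d); Q=(P-p)@Rm*1000
    k=(d>0)&(abs(Q[...,0])<12)&(abs(Q[...,1])<12)&(Q[...,2]>-10)&(Q[...,2]<60)
    c=Rm.T@(ray(n,0,0)[0]-p); c=c[:2]/np.linalg.norm(c[:2])
    for z in range(-10,70,16):
        q=Q[k&(Q[...,2]>=z)&(Q[...,2]<z+16)]
        if len(q): print(n,z,len(q),q.mean(0).round(1),"axis",(q.mean(0)[:2]-4.3*c).round(1))
delta(bore+a*(.0925+.03-.0297),Rbore)
E
python3 look.py 5
```

```text
[ 0.4452 -0.1886  0.1634] 0.16309635892806346 58.80871832370758 [-0.3  0.1 -0.1] [-0.24  0.14 -0.02]
scene 6 2 [ 2.4 -5.1 17.5] axis [ 0.6 -1.2]
scene 22 5 [ 3.8 -3.  30.4] axis [2.1 0.9]
scene 38 5 [ 1.8 -5.5 45.1] axis [ 0.1 -1.6]
scene 54 1 [-2.3 -5.3 57.3] axis [-4.  -1.4]
top -10 9 [-0.1  1.8 -1.3] axis [-0.6 -2.4]
top 6 10 [ 0.2  1.3 13. ] axis [-0.3 -3. ]
top 22 10 [-0.5  2.8 29.5] axis [-1.  -1.4]
top 38 9 [-0.3  2.9 47.5] axis [-0.8 -1.3]
top 54 3 [-1.9  2.7 56.8] axis [-2.4 -1.5]
shift [0.083, 0.048, 0.182] turn [-0.016, 0.014, -0.001]
```

```bash
python3 - <<'E'
from h import *
s,p,Rm=cur(); c=np.zeros((480,800,3),np.uint8)
for n,x,y,o in(("scene",235,190,0),("top",255,165,400)):
    im=np.load(n+"5.npz")['im'][y:y+60,x:x+50,::-1]; b=cv2.resize(im,None,fx=8,fy=8,interpolation=cv2.INTER_CUBIC)
    f=lambda P:tuple(((np.array(proj(n,P))-[x,y]+.5)*8).round(0).astype(int))
    cv2.circle(b,f(bore),2,(0,0,255),-1); cv2.circle(b,f(p+Rm[:,2]*.0628),2,(0,255,0),-1); cv2.circle(b,f(p),2,(0,255,0),-1); cv2.circle(b,f(bore+a*.03),2,(0,0,255),-1)
    c[:480,o:o+400]=b
cv2.imwrite("pics/c4.png",c)
E
```

View pics/c4.png

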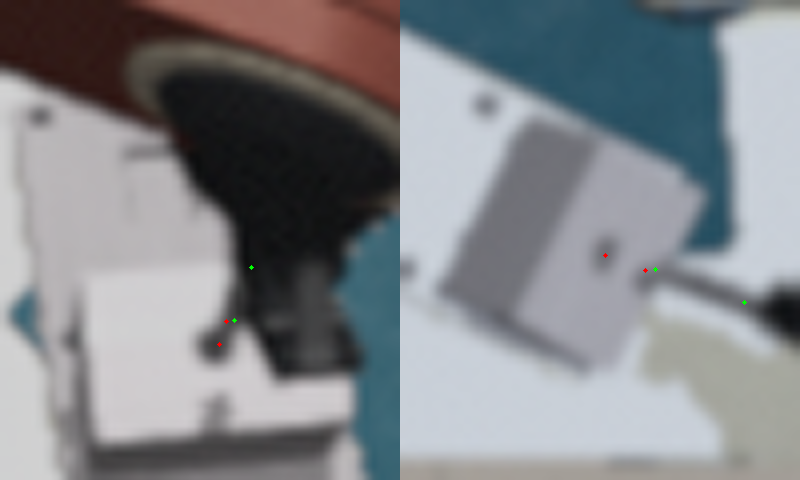

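The top view shows the bore at (604,252) and the rod tip at about (647,271). The scene view shows the hole at (213,345) with the rod just above it. Alignment is within about 1 mm, so I'm going in.

Call:
{"method": "jog_arm", "body": {"targets": [[[0.08,0.05,0.4],[0,0,0],0],[[0.08,0.05,0.8],[0,0,0],0],[[0.08,0.05,1.1],[0,0,0],0],[[0.08,0.05,1.3],[0,0,0],0],[[0.08,0.05,1.5],[0,0,0],0],[[0.08,0.05,1.6],[0,0,0],0]]}}

```text
time: 7.25
tool_pos: [0.4521, -0.1673, 0.1285]
tool_rot: [0.056, 0.209, 0.943, 0.252]
contact_force: [-0.0, -0.5, -0.8]
gripper_width: 0.163
grasp_force: 58.8
```

```bash
cat > st.py <<'E'
from h import *
s,p,Rm=cur(); tip=p+Rm[:,2]*.0628-bore
print("pos",p.round(4),"F tool",(Rm.T@s["contact_force"]).round(1),"T tool",(Rm.T@s["ft_torque"]).round(2),"w",round(s["gripper_width"],3),s["grasp_force"])
print("tip rel mouth: depth",(-tip@a*1e3).round(1),"lateral xf",(tip@xf*1e3).round(1),"other",(tip@np.cross(a,xf)*1e3).round(1))
delta(p,Rbore)
E
python3 st.py; python3 look.py 6
```

```text
pos [ 0.4521 -0.1673  0.1285] F tool [-0.2 -0.8  0.5] T tool [0.31 0.05 0.05] w 0.163 58.80847156047821
tip rel mouth: depth 7.1 lateral xf -0.9 other 0.4
shift [0.0, 0.0, 0.0] turn [-0.009, -0.002, 0.001]
[ 0.4521 -0.1673  0.1285] 0.1632928470119992 58.80847156047821 [-0.  -0.5 -0.8] [-0.25  0.19 -0.02]
scene 6 2 [ 3.4 -4.4 18.2] axis [ 1.7 -0.5]
scene 22 4 [ 2.4 -4.9 32. ] axis [ 0.7 -0.9]
scene 38 6 [ 4.8 -0.1 49.6] axis [3.1 3.9]
scene 54 29 [ 6.2 -1.4 56.9] axis [4.5 2.5]
top -10 9 [ 0.3  2.3 -1.9] axis [-0.2 -2. ]
top 6 10 [ 0.1  2.3 14.6] axis [-0.4 -2. ]
top 22 9 [ 0.1  3.  30.8] axis [-0.4 -1.3]
top 38 15 [ 1.4 -1.1 49.8] axis [ 0.9 -5.3]
top 54 26 [-0.1  3.1 56.5] axis [-0.6 -1.2]
shift [-0.036, -0.018, -1.481] turn [-0.009, -0.002, -0.0]
```

Call:
{"method": "jog_arm", "body": {"targets": [[[0,0,0.1],[0,0,0],0],[[0,0,0.2],[0,0,0],0],[[0,0,0.3],[0,0,0],0],[[0,0,0.4],[0,0,0],0],[[0,0,0.5],[0,0,0],0],[[0,0,0.58],[0,0,0],0]]}}

```text
time: 8.1
tool_pos: [0.4551, -0.1609, 0.116]
tool_rot: [0.056, 0.209, 0.943, 0.252]
contact_force: [0.1, -0.3, -2.0]
gripper_width: 0.16
grasp_force: 58.8
```

```bash
python3 st.py
```

```text
pos [ 0.4551 -0.1609  0.116 ] F tool [-0.2 -1.2  1.6] T tool [ 0.32 -0.04 -0.03] w 0.16 58.80831062793732
tip rel mouth: depth 21.5 lateral xf -0.9 other 0.3
shift [0.0, 0.0, 0.0] turn [-0.01, -0.001, -0.0]
```

Inside the bore and running freely. I'll step down past 26 mm in small steps.

Call:
{"method": "jog_arm", "body": {"targets": [[[0,0,0.06],[0,0,0],0],[[0,0,0.12],[0,0,0],0],[[0,0,0.18],[0,0,0],0],[[0,0,0.22],[0,0,0],0]]}}

```text
time: 8.6
tool_pos: [0.4563, -0.1584, 0.1113]
tool_rot: [0.056, 0.209, 0.943, 0.252]
contact_force: [-0.4, -1.5, -1.0]
gripper_width: 0.16
grasp_force: 58.8
```

```bash
python3 st.py
```

```text
pos [ 0.4563 -0.1584  0.1113] F tool [-0.3 -1.8  0.1] T tool [ 0.36 -0.04  0.  ] w 0.16 58.808434009552
tip rel mouth: depth 26.9 lateral xf -0.8 other 0.3
shift [0.0, 0.0, 0.0] turn [-0.01, -0.0, 0.0]
```

Call:
{"method": "jog_arm", "body": {"targets": [[[0,0,0.06],[0,0,0],0],[[0,0,0.12],[0,0,0],0],[[0,0,0.18],[0,0,0],0]]}}

```text
time: 8.98
tool_pos: [0.4587, -0.1591, 0.111]
tool_rot: [0.058, 0.209, 0.944, 0.25]
contact_force: [-6.0, -8.5, 16.2]
gripper_width: 0.158
grasp_force: 60.7
```

```bash
python3 st.py
```

```text
pos [ 0.4587 -0.1591  0.111 ] F tool [  1.8  -0.8 -19.2] T tool [ 0.31  0.7  -0.  ] w 0.158 60.69634437561035
tip rel mouth: depth 27.4 lateral xf 1.9 other 0.3
shift [0.0, 0.0, 0.0] turn [-0.03, 0.033, 0.018]
```

Call:
{"method": "jog_arm", "body": {"targets": [[[0,0,-0.1],[0,0,0],0],[[0,0,-0.25],[0,0,0],0],[[0,0,-0.25],[0,0,0],0]]}}

```text
time: 9.35
tool_pos: [0.4558, -0.1591, 0.1126]
tool_rot: [0.056, 0.209, 0.943, 0.252]
contact_force: [-0.3, -0.1, -1.8]
gripper_width: 0.161
grasp_force: 58.9
```

```bash
python3 st.py
```

```text
pos [ 0.4558 -0.1591  0.1126] F tool [ 0.2 -1.1  1.4] T tool [ 0.28 -0.04 -0.02] w 0.161 58.93471956253052
tip rel mouth: depth 25.3 lateral xf -1.0 other 0.3
shift [0.0, 0.0, 0.0] turn [-0.008, -0.001, -0.002]
```

Call:
{"method": "jog_arm", "body": {"targets": [[[0,0,0.1],[0,0,0],0],[[0,0,0.16],[0,0,0],0],[[0,0,0.22],[0,0,0],0],[[0,0,0.28],[0,0,0],0],[[0,0,0.28],[0,0,0],0]]}}

```text
time: 9.98
tool_pos: [0.4591, -0.1592, 0.1109]
tool_rot: [0.058, 0.208, 0.944, 0.25]
contact_force: [-6.6, -7.9, 16.5]
gripper_width: 0.162
grasp_force: 61.0
```

```bash
python3 st.py
```

```text
pos [ 0.4591 -0.1592  0.1109] F tool [  2.5  -0.5 -19.3] T tool [ 0.36  0.8  -0.05] w 0.162 60.968499183654785
tip rel mouth: depth 27.4 lateral xf 2.4 other 0.3
shift [0.0, 0.0, 0.0] turn [-0.034, 0.038, 0.021]
```

Repeatable stop at about 27 mm by estimate, so the bore is 26 mm deep and the low block is the match. Next: unload, release, draw back and verify by camera.

Call:
{"method": "jog_arm", "body": {"targets": [[[0,0,-0.2],[0,0,0],0],[[0,0,-0.2],[0,0,0],0],[[0,0,-0.2],[0,0,0],20],[[0,0,-0.2],[0,0,0],35],[[0,0,-0.2],[0,0,0],50],[[0,0,-0.2],[0,0,0],50]]}}

```text
time: 10.72
tool_pos: [0.4563, -0.1582, 0.111]
tool_rot: [0.056, 0.209, 0.943, 0.252]
contact_force: [0.1, 0.2, -0.2]
gripper_width: 0.497
grasp_force: 0.0
```

Call:
{"method": "jog_arm", "body": {"targets": [[[0,0,-0.5],[0,0,0],50],[[0,0,-1],[0,0,0],50],[[0,0,-2],[0,0,0],50],[[0,0,-4],[0,0,0],50],[[0,0,-4.5],[0,0,0],50],[[0,0,-4.5],[0,0,0],50]]}}

```text
time: 11.48
tool_pos: [0.4329, -0.2101, 0.2097]
tool_rot: [0.057, 0.209, 0.943, 0.251]
contact_force: [-0.2, 0.6, -0.1]
gripper_width: 0.498
grasp_force: 0.0
```

```bash
python3 - <<'E'
from h import *
s,p,Rm=cur(); c=np.zeros((480,800,3),np.uint8)
B=np.c_[xf,np.cross(a,xf),a]
for n,x,y,o in(("scene",235,180,0),("top",255,165,400)):
    im,d=grab_frame(n); np.savez(n+"7.npz",im=im,d=d)
    Q=(cloud(n,d)-bore)@B*1000; k=(d>0)&(abs(Q[...,0])<15)&(abs(Q[...,1])<15)&(Q[...,2]>8)&(Q[...,2]<110)
    print(n,k.sum(),np.sort(Q[k][:,2])[-8:].round(1))
    for z in range(8,104,12):
        q=Q[k&(Q[...,2]>=z)&(Q[...,2]<z+12)]
        if len(q): print(z,len(q),q.mean(0).round(1))
    b=cv2.resize(im[y:y+60,x:x+50,::-1],None,fx=8,fy=8,interpolation=cv2.INTER_CUBIC)
    f=lambda P:tuple(((np.array(proj(n,P))-[x,y]+.5)*8).round(0).astype(int))
    for z in(.1015,.0895,.0775,.0665): cv2.circle(b,f(bore+a*z),2,(0,0,255),-1)
    c[:480,o:o+400]=b
cv2.imwrite("pics/c5.png",c)
delta([.44,-.24,.28],down(-25)); delta(p+[-.02,.05,.1],down(-25)); delta([.45,.147,.16],down(16))
E
```

```text
scene 27 [83.5 83.6 83.6 83.7 84.2 84.5 84.5 87. ]
8 1 [-2.  -8.7 18.9]
20 2 [-2.5 -7.8 25.8]
44 1 [-7.5 -9.5 54.6]
56 2 [ -7.  -11.2  61. ]
68 3 [ -2.8 -10.5  76.5]
80 18 [ -2.2 -10.5  83. ]
top 69 [83.6 84.  84.3 84.5 84.5 84.6 84.8 86.2]
8 6 [ 1.2 -2.9 14.7]
20 8 [-0.  -1.6 26.8]
32 7 [ 0.6 -3.2 38.4]
44 4 [-1.9 -3.7 49.7]
56 13 [ 0.3 -3.1 60.8]
68 18 [-0.1 -5.4 74.4]
80 13 [  0.6 -10.   83.8]
shift [-0.809, 0.576, -3.021] turn [2.925, -2.947, 10.967]
shift [1.526, 3.278, -2.829] turn [2.925, -2.947, 10.967]
shift [5.36, 10.473, 8.24] turn [3.507, -1.614, 5.978]
```

View pics/c5.png

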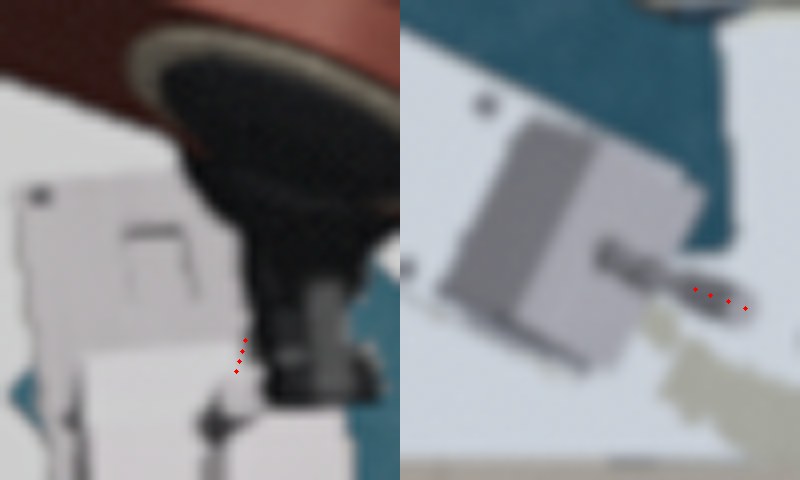

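The head top reads 84 mm above the mouth in both views (a 110 mm rod minus 26), which confirms a depth of 26 mm. In the picture the rod stands in the bore at (605,250)-(745,305) and the gripper is clear. On to the low block.

```bash
python3 - <<'E'
from h import *
delta([.41,-.16,.28],down(17)); delta([.42,.0,.26],down(17)); delta([.45,.147,.12],down(17)); print(state()["joint_pos"].round(2))
E
```

```text
shift [1.631, 2.647, -1.822] turn [3.517, -1.581, 5.857]
shift [3.971, 7.417, 1.857] turn [3.517, -1.581, 5.857]
shift [5.357, 9.674, 9.626] turn [3.517, -1.581, 5.857]
[-0.9  -0.21  1.93  0.46  1.67 -2.05]
```

Call:
{"method": "jog_arm", "body": {"targets": [[[0.8,1.2,-2],[0.6,-0.3,1],50],[[1.6,2.6,-1.8],[1.2,-0.6,2],50],[[1.6,2.6,-1.8],[1.8,-0.8,3],50],[[2.4,4.2,-0.6],[2.4,-1.1,4],60],[[3.2,5.8,0.6],[3,-1.3,5],60],[[4,7.4,1.9],[3.5,-1.6,5.9],60],[[4,7.4,1.9],[3.5,-1.6,5.9],60],[[4,7.4,1.9],[3.5,-1.6,5.9],60]]}}

```text
time: 12.58
tool_pos: [0.4189, 0.002, 0.2575]
tool_rot: [-0.0, 0.595, 0.804, -0.0]
contact_force: [-0.1, -1.0, -0.2]
gripper_width: 0.598
grasp_force: 0.0
```

```bash
python3 - <<'E'
from h import *
delta([.45,.147,.12],down(17)); print(state()["joint_pos"].round(2))
E
```

```text
shift [5.186, 2.883, 5.499] turn [-0.003, 0.001, -0.008]
[-0.17 -0.5   1.99 -0.    1.65 -0.47]
```

Call:
{"method": "jog_arm", "body": {"targets": [[[2.6,1.4,2],[0,0,0],60],[[5.2,2.9,4],[0,0,0],60],[[5.2,2.9,6],[0,0,0],60],[[5.2,2.9,7.1],[0,0,0],60],[[5.2,2.9,7.1],[0,0,0],60],[[5.2,2.9,7.1],[0,0,0],60]]}}

```text
time: 13.32
tool_pos: [0.4536, 0.1441, 0.0834]
tool_rot: [0.002, 0.598, 0.802, 0.001]
contact_force: [0.9, 0.8, 1.6]
gripper_width: 0.602
grasp_force: 0.0
```

```bash
python3 - <<'E'
from h import *
s,p,Rm=cur();print(p.round(4)); delta([.45,.147,.01],down(17))
im,d=grab_frame("scene"); np.savez("scene8.npz",im=im,d=d)
P=cloud("scene",d); Q=(P-p)@Rm*1000
m=(d>0)&(abs(Q[...,0])<14)&(P[...,2]>.035)&(Q[...,2]>-90)
for lo in range(-60,60,6):
    q=Q[m&(Q[...,1]>=lo)&(Q[...,1]<lo+6)]
    if len(q): print(lo,len(q),"z range",q[:,2].min().round(0),np.sort(q[:,2])[-3:].round(0))
f=lambda P:tuple(((np.array(proj("scene",P))-[170,120]+.5)*8).round(0).astype(int))
b=cv2.resize(im[120:195,170:245,::-1],None,fx=8,fy=8,interpolation=cv2.INTER_CUBIC)
for y in(-.0255,.0255):
    for z in(0,-.019): cv2.circle(b,f(p+Rm@[0,y,z]),2,(0,0,255),-1)
cv2.imwrite("pics/c6.png",b)
E
```

```text
[0.4536 0.1441 0.0834]
shift [0.16, -0.115, 2.936] turn [0.03, 0.018, -0.054]
-60 14 z range -88.0 [-78. -77. -76.]
-54 6 z range -89.0 [-83. -83. -77.]
-48 5 z range -85.0 [-81. -75. -59.]
-42 32 z range -80.0 [-37. -36. -35.]
-36 41 z range -90.0 [-36. -32. -29.]
-30 24 z range -90.0 [-41. -38. -34.]
-24 1 z range -86.0 [-86.]
18 4 z range -90.0 [-57. -52. -51.]
24 76 z range -83.0 [-30. -28. -28.]
30 15 z range -86.0 [-50. -43. -40.]
36 7 z range -85.0 [-46. -41. -36.]
42 11 z range -88.0 [-77. -76. -71.]
48 13 z range -89.0 [-75. -75. -72.]
54 6 z range -90.0 [-86. -84. -75.]
```

View pics/c6.png

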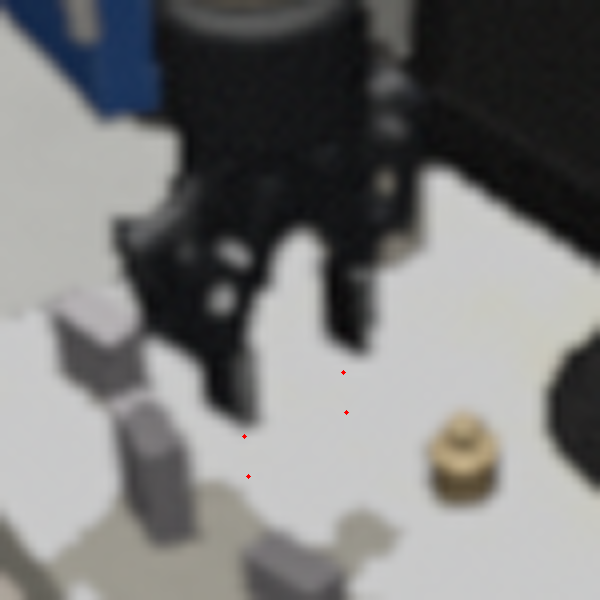

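The crop shows finger tips at (350,350) and (245,425), about 25 mm behind the stated TCP, with the low block below at (295,570). I'll descend watching the force.

Call:
{"method": "jog_arm", "body": {"targets": [[[0.16,-0.11,1],[0,0,-0.05],60],[[0.16,-0.11,2],[0,0,-0.05],60],[[0.16,-0.11,2.7],[0,0,-0.05],60],[[0.16,-0.11,2.9],[0,0,-0.05],60],[[0.16,-0.11,2.9],[0,0,-0.05],60]]}}

```text
time: 14.0
tool_pos: [0.4499, 0.1478, 0.0105]
tool_rot: [0.002, 0.595, 0.804, 0.001]
contact_force: [0.8, 0.5, 1.0]
gripper_width: 0.603
grasp_force: 0.0
```

```bash
cat > tips.py <<'E'
from h import *
s,p,Rm=cur();print(p.round(4),"w",s["gripper_width"],"g",s["grasp_force"],"F",s["contact_force"].round(1))
im,d=grab_frame("scene"); P=cloud("scene",d); Q=(P-p)@Rm*1000
g=im.max(2); m=(d>0)&(abs(Q[...,0])<14)&(abs(Q[...,1])<45)&(Q[...,2]>-90)&(g<60)
for sgn in(-1,1):
    q=P[m&(sgn*Q[...,1]>0)]; print(sgn,len(q),"lowest z mm",np.sort(q[:,2])[:5].round(3)) if len(q) else print("none")
m=(d>0)&(g>70)&(abs(Q[...,0])<30)&(abs(Q[...,1])<20)&(P[...,2]>.005)&(P[...,2]<.06)
q=Q[m]; print("block pts",len(q),q.mean(0).round(1) if len(q) else "", "zworld max",P[m][:,2].max().round(3) if len(q) else "")
E
python3 tips.py; python3 -c "
from h import *
delta([.45,.147,.0],down(17))"
```

```text
[0.4499 0.1478 0.0105] w 0.6025133514419753 g 0.0 F [0.8 0.5 1. ]
-1 41 lowest z mm [0.05  0.051 0.053 0.055 0.055]
1 50 lowest z mm [0.045 0.047 0.05  0.05  0.05 ]
block pts 100 [-6.3 -2.4 -8.8] zworld max 0.028
shift [-0.032, -0.015, 0.43] turn [0.033, 0.017, 0.001]
```

Call:
{"method": "jog_arm", "body": {"targets": [[[0,0,0.15],[0,0,0],50],[[0,0,0.3],[0,0,0],45],[[0,0,0.4],[0,0,0],40],[[0,0,0.4],[0,0,0],40]]}}

```text
time: 14.55
tool_pos: [0.4488, 0.1478, -0.0007]
tool_rot: [0.001, 0.595, 0.804, 0.0]
contact_force: [-0.1, -0.0, -0.2]
gripper_width: 0.405
grasp_force: 0.0
```

```bash
python3 tips.py; python3 -c "
from h import *
delta([.45,.147,.0],down(17))"
```

```text
[ 0.4488  0.1478 -0.0007] w 0.4053025245578414 g 0.0 F [-0.1 -0.  -0.2]
-1 54 lowest z mm [0.036 0.038 0.04  0.043 0.045]
1 65 lowest z mm [0.032 0.033 0.033 0.035 0.035]
block pts 104 [ -9.1  -0.1 -23.7] zworld max 0.059
shift [-0.045, 0.029, -0.02] turn [0.017, 0.015, 0.003]
```

Call:
{"method": "jog_arm", "body": {"targets": [[[0,0,0.1],[0,0,0],40],[[0,0,0.2],[0,0,0],40],[[0,0,0.3],[0,0,0],40],[[0,0,0.3],[0,0,0],40]]}}

```text
time: 15.1
tool_pos: [0.4489, 0.1478, -0.0081]
tool_rot: [0.001, 0.595, 0.804, 0.0]
contact_force: [-0.5, 0.1, -0.4]
gripper_width: 0.4
grasp_force: 0.0
```

Call:
{"method": "jog_arm", "body": {"targets": [[[0,0,0.1],[0,0,0],40],[[0,0,0.2],[0,0,0],40],[[0,0,0.3],[0,0,0],40],[[0,0,0.3],[0,0,0],40]]}}

```text
time: 15.6
tool_pos: [0.4489, 0.1478, -0.0156]
tool_rot: [0.001, 0.595, 0.804, 0.0]
contact_force: [-0.0, 0.3, -0.4]
gripper_width: 0.398
grasp_force: 0.0
```

```bash
python3 tips.py
```

```text
[ 0.4489  0.1478 -0.0156] w 0.398250646143955 g 0.0 F [-0.   0.3 -0.4]
-1 53 lowest z mm [0.023 0.024 0.024 0.025 0.027]
1 58 lowest z mm [0.02  0.02  0.021 0.021 0.022]
block pts 97 [ -8.9   0.7 -39.4] zworld max 0.058
```

Call:
{"method": "jog_arm", "body": {"targets": [[[0,0,0.12],[0,0,0],40],[[0,0,0.12],[0,0,0],30],[[0,0,0.12],[0,0,0],15],[[0,0,0.12],[0,0,0],0],[[0,0,0.12],[0,0,0],0],[[0,0,0.12],[0,0,0],0]]}}

```text
time: 16.4
tool_pos: [0.4494, 0.1479, -0.0181]
tool_rot: [0.002, 0.595, 0.804, 0.001]
contact_force: [0.3, -0.4, 1.1]
gripper_width: 0.215
grasp_force: 61.1
```

```bash
python3 tips.py; python3 - <<'E'
from h import *
im,d=grab_frame("scene"); s,p,Rm=cur(); Q=(cloud("scene",d)-p)@Rm*1000
m=(d>0)&(abs(Q[...,0])<30)&(abs(Q[...,1])<30)&(Q[...,2]>-60)&(Q[...,2]<-12)
for v in range(170,205):
    r=np.nonzero(m[v])[0]
    if len(r): print(v,[(int(u),int(im[v,u].mean()),*Q[v,u].round(0).astype(int).tolist()) for u in r[::3]])
E
```

```text
[ 0.4494  0.1479 -0.0181] w 0.21514720120901903 g 61.1053991317749 F [ 0.3 -0.4  1.1]
-1 65 lowest z mm [0.013 0.022 0.022 0.024 0.025]
1 49 lowest z mm [0.024 0.027 0.028 0.029 0.032]
block pts 93 [-13.6  -0.6 -42. ] zworld max 0.06
182 [(207, 23, 10, 15, -59)]
184 [(207, 20, 2, 7, -60), (213, 150, -7, 24, -54)]
185 [(207, 17, 7, 11, -51), (210, 48, -7, 11, -59)]
186 [(207, 25, 5, 9, -49), (210, 32, -10, 8, -58), (213, 112, -7, 23, -47)]
187 [(207, 63, 6, 9, -44), (210, 28, -8, 10, -51), (213, 110, -9, 21, -45)]
188 [(207, 98, 2, 5, -45), (210, 40, -8, 9, -48), (213, 110, -9, 21, -41)]
189 [(206, 93, -12, -11, -59), (209, 95, -3, 9, -41), (212, 77, -12, 14, -43)]
190 [(201, 22, -3, -23, -58), (205, 75, -12, -16, -58), (208, 117, -6, 2, -43), (211, 97, -12, 9, -42)]
191 [(200, 67, 3, -23, -50), (203, 33, -8, -20, -55), (206, 88, -14, -13, -53), (209, 122, -12, 1, -43), (212, 113, -17, 8, -41)]
192 [(200, 73, 3, -23, -47), (203, 31, -9, -21, -52), (206, 85, -13, -13, -49), (209, 121, -12, 0, -40), (212, 107, -19, 6, -40)]
193 [(200, 83, 4, -22, -41), (203, 29, -8, -21, -47), (206, 83,
[... 1019 characters left out ...]
18, -5, -9, -17), (209, 84, -19, -8, -25), (212, 131, -20, 3, -17), (215, 150, -27, 9, -17)]
199 [(198, 153, 9, -29, -19), (201, 152, 4, -21, -16), (204, 153, -5, -17, -19), (207, 131, -12, -11, -18), (210, 116, -22, -7, -22), (213, 150, -24, 3, -16)]
200 [(198, 152, 10, -29, -14), (202, 152, -1, -22, -16), (205, 154, -7, -15, -14), (208, 144, -15, -10, -15), (211, 146, -21, -3, -14)]
201 [(201, 153, -3, -28, -16), (204, 153, -9, -21, -15), (207, 152, -16, -15, -15), (210, 150, -22, -8, -14)]
202 [(202, 152, -9, -30, -17), (205, 153, -17, -24, -18), (209, 151, -24, -14, -15)]
203 [(204, 151, -17, -29, -18), (207, 152, -23, -22, -15)]
204 [(204, 150, -17, -29, -13), (208, 151, -29, -23, -16)]
```

Call:
{"method": "jog_arm", "body": {"targets": [[[0,0,-0.5],[0,0,0],0],[[0,0,-1.5],[0,0,0],0],[[0,0,-3],[0,0,0],0],[[0,0,-3.6],[0,0,0],0],[[0,0,-3.6],[0,0,0],0]]}}

```text
time: 17.12
tool_pos: [0.4497, 0.1481, 0.0728]
tool_rot: [0.003, 0.595, 0.804, 0.001]
contact_force: [0.1, -0.7, -1.8]
gripper_width: 0.218
grasp_force: 60.8
```

```bash
python3 - <<'E'
from h import *
s,p,Rm=cur(); print(p,s["gripper_width"],s["grasp_force"])
T=down(-25); off=-.0013
t=pocket-T[:,0]*off; t[2]=.055; delta(t,T); t[2]=.035; delta(t,T); print(s["joint_pos"].round(2))
im,d=grab_frame("scene"); P=cloud("scene",d); Q=(P-p)@Rm*1000
m=(d>0)&(abs(Q[...,0])<30)&(abs(Q[...,1])<18)&(Q[...,2]>-28)&(Q[...,2]<-12); q=Q[m]; print(len(q),q.min(0).round(1),q.max(0).round(1),q.mean(0).round(1))
E
```

```text
[0.44971843 0.14809629 0.07280584] 0.2184687295131984 60.81331014633179
shift [-6.835, 1.201, 0.735] turn [0.043, 0.002, 5.253]
shift [-6.833, 1.196, 1.535] turn [0.043, 0.002, 5.253]
[ 0.16 -0.2   2.08 -0.    1.26 -0.13]
22 [-22.  -15.1 -27.8] [ -3.7   6.6 -15.5] [-15.9  -3.8 -22.6]
```

Call:
{"method": "jog_arm", "body": {"targets": [[[-2,0.4,0],[0,0,1.2],0],[[-4,0.8,0],[0,0,2.4],0],[[-6,1.2,0],[0,0,3.6],0],[[-6.8,1.2,0.3],[0,0,4.8],0],[[-6.8,1.2,0.7],[0,0,5.25],0],[[-6.8,1.2,0.7],[0,0,5.25],0],[[-6.8,1.2,0.7],[0,0,5.25],0]]}}

```text
time: 18.05
tool_pos: [0.5266, -0.0055, 0.0536]
tool_rot: [0.001, 0.843, 0.538, 0.0]
contact_force: [-0.5, -0.2, -0.7]
gripper_width: 0.218
grasp_force: 60.7
```

```bash
python3 - <<'E'
from h import *
s,p,Rm=cur(); print(p,s["contact_force"].round(1))
T=down(-25); t=pocket+T[:,0]*.0013; t[2]=.02; delta(t,T)
c=np.zeros((560,800,3),np.uint8)
for n,x,y,o in(("scene",215,180,0),("top",210,150,400)):
    im,d=grab_frame(n); np.savez(n+"9.npz",im=im,d=d)
    Q=(cloud(n,d)-p)@Rm*1000; m=(d>0)&(abs(Q[...,0])<32)&(abs(Q[...,1])<16)&(Q[...,2]>-42)&(Q[...,2]<-10)&(im.max(2)>60)
    q=Q[m]; print(n,len(q), q.min(0).round(1) if len(q) else"",q.max(0).round(1) if len(q) else"")
    b=cv2.resize(im[y:y+70,x:x+50,::-1],None,fx=8,fy=8,interpolation=cv2.INTER_CUBIC)
    f=lambda P:tuple(((np.array(proj(n,P))-[x,y]+.5)*8).round(0).astype(int))
    cs=[np.array([sx*.0108,sy*.0208]) for sx,sy in((-1,-1),(1,-1),(1,1),(-1,1))]
    for e in cs: P=pocket+xf*e[0]+yf*e[1]; P[2]=.014; cv2.circle(b,f(P),2,(0,0,255),-1)
    for sx,sy in((-1,-1),(1,-1),(1,1),(-1,1)):
        for z in(-.0181,-.0441): cv2.circle(b,f(p+Rm@[-.0013+sx*.02,sy*.01,z]),2,(0,255,0),-1)
    c[:,o:o+400]=b
cv2.imwrite("pics/c7.png",c)
E
```

```text
[ 0.52661147 -0.00551757  0.05362485] [-0.5 -0.2 -0.7]
shift [-0.004, 0.085, 1.345] turn [0.012, 0.001, 0.012]
scene 76 [-25.3 -15.3 -41.9] [ 22.   15.5 -18.1]
top 0
```

View pics/c7.png

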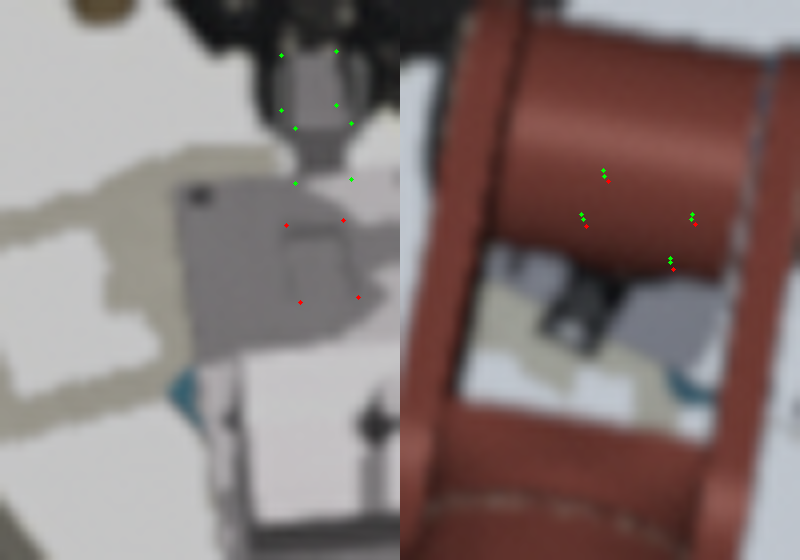

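The scene crop shows the block hanging at about (297-348, 70-173) above the pocket outline at (287-358, 235-300), laterally centred within about 1 mm. Lowering.

Call:
{"method": "jog_arm", "body": {"targets": [[[0,0.085,0.5],[0,0,0],0],[[0,0.085,1.2],[0,0,0],0],[[0,0.085,1.7],[0,0,0],0],[[0,0.085,2],[0,0,0],0],[[0,0.085,2.15],[0,0,0],0],[[0,0.085,2.15],[0,0,0],0]]}}

```text
time: 18.9
tool_pos: [0.5295, -0.0068, 0.0008]
tool_rot: [0.001, 0.843, 0.537, 0.001]
contact_force: [0.0, -0.4, -2.1]
gripper_width: 0.216
grasp_force: 60.8
```

```bash
cat > pk.py <<'E'
from h import *
s,p,Rm=cur(); T=down(-25); t=pocket+T[:,0]*.0013; t[2]=-.0121
print(p.round(4),"Ftool",(Rm.T@s["contact_force"]).round(1),"Ttool",(Rm.T@s["ft_torque"]).round(2),s["gripper_width"].round(3)); delta(t,T)
E
python3 pk.py
```

```text
Traceback (most recent call last):
  File "pk.py", line 3, in <module>
    print(p.round(4),"Ftool",(Rm.T@s["contact_force"]).round(1),"Ttool",(Rm.T@s["ft_torque"]).round(2),s["gripper_width"].round(3)); delta(t,T)
                                                                                                       ^^^^^^^^^^^^^^^^^^^^^^^^
AttributeError: 'float' object has no attribute 'round'
```

```bash
sed -i 's/s\["gripper_width"\].round(3)/s["gripper_width"]/' pk.py; python3 pk.py
```

```text
[ 0.5295 -0.0068  0.0008] Ftool [-0.4  0.2  2.1] Ttool [-0.03 -0.01  0.04] 0.21553744219791762
shift [-0.007, -0.043, 0.515] turn [0.024, -0.002, 0.003]
```

Call:
{"method": "jog_arm", "body": {"targets": [[[0,-0.04,0.1],[0,0,0],0],[[0,-0.04,0.18],[0,0,0],0],[[0,-0.04,0.26],[0,0,0],0],[[0,-0.04,0.3],[0,0,0],0]]}}

```text
time: 19.4
tool_pos: [0.529, -0.0064, -0.0046]
tool_rot: [0.001, 0.843, 0.538, 0.001]
contact_force: [-9.3, 0.9, 16.0]
gripper_width: 0.218
grasp_force: 63.0
```

```bash
python3 pk.py
```

```text
[ 0.529  -0.0064 -0.0046] Ftool [ -3.1  -8.8 -16.1] Ttool [ 1.29 -0.42 -0.04] 0.21807801086553655
shift [-0.011, -0.016, 0.302] turn [0.02, 0.0, 0.004]
```

Contact with the chamfer: the force pushes towards −y and −x of the tool. I'll lift a little, shift that way and try again.

Call:
{"method": "jog_arm", "body": {"targets": [[[0,0,-0.15],[0,0,0],0],[[-0.03,-0.07,-0.1],[0,0,0],0],[[-0.03,-0.07,0],[0,0,0],0],[[-0.03,-0.07,0.08],[0,0,0],0],[[-0.03,-0.07,0.08],[0,0,0],0]]}}

```text
time: 20.02
tool_pos: [0.5265, -0.0063, -0.0091]
tool_rot: [0.001, 0.843, 0.537, 0.001]
contact_force: [0.8, -0.9, -2.0]
gripper_width: 0.219
grasp_force: 60.8
```

```bash
python3 pk.py
```

```text
[ 0.5265 -0.0063 -0.0091] Ftool [-0.4  1.1  2. ] Ttool [-0.1  -0.01  0.02] 0.21931199171137505
shift [0.027, 0.075, 0.121] turn [0.022, -0.001, 0.002]
```

It's in, with no force at 5 mm deep. Down the rest of the way to the floor.

Call:
{"method": "jog_arm", "body": {"targets": [[[0,0,0.06],[0,0,0],0],[[0,0,0.12],[0,0,0],0],[[0,0,0.18],[0,0,0],0],[[0,0,0.22],[0,0,0],0]]}}

```text
time: 20.52
tool_pos: [0.5267, -0.0063, -0.0121]
tool_rot: [0.001, 0.843, 0.538, 0.0]
contact_force: [-9.3, 1.1, 18.0]
gripper_width: 0.218
grasp_force: 70.9
```

```bash
python3 pk.py
```

```text
[ 0.5267 -0.0063 -0.0121] Ftool [ -2.9  -8.8 -18. ] Ttool [ 1.61 -0.51 -0.01] 0.21805269028952418
shift [0.023, 0.071, 0.0] turn [0.01, 0.003, 0.004]
```

On the floor at the expected height. Now unload, release and retreat.

Call:
{"method": "jog_arm", "body": {"targets": [[[0,0,-0.1],[0,0,0],0],[[0,0,-0.1],[0,0,0],25],[[0,0,-0.1],[0,0,0],40],[[0,0,-0.1],[0,0,0],50],[[0,0,-0.1],[0,0,0],50]]}}

```text
time: 21.15
tool_pos: [0.5267, -0.0063, -0.0117]
tool_rot: [0.001, 0.843, 0.537, 0.001]
contact_force: [0.5, 0.6, 0.0]
gripper_width: 0.501
grasp_force: 0.0
```

Call:
{"method": "jog_arm", "body": {"targets": [[[0,0,-0.5],[0,0,0],50],[[0,0,-1],[0,0,0],50],[[0,0,-2],[0,0,0],50],[[0,0,-4],[0,0,0],50],[[0,0,-6],[0,0,0],50],[[0,0,-8],[0,0,0],50],[[0,0,-8],[0,0,0],50]]}}

```text
time: 22.02
tool_pos: [0.5295, -0.0066, 0.1958]
tool_rot: [0.005, 0.843, 0.537, 0.006]
contact_force: [-0.3, -0.7, -0.4]
gripper_width: 0.503
grasp_force: 0.0
```

```bash
python3 - <<'E'
from h import *
delta([.40,.20,.24],down(-25))
E
```

```text
shift [5.309, -8.158, -1.873] turn [0.11, -0.027, 0.003]
```

Move aside so both cameras can see the result.

Call:
{"method": "jog_arm", "body": {"targets": [[[5.3,-8.1,-1.8],[0,0,0],50],[[5.3,-8.1,-1.8],[0,0,0],50],[[5.3,-8.1,-1.8],[0,0,0],50],[[5.3,-8.1,-1.8],[0,0,0],50],[[5.3,-8.1,-1.8],[0,0,0],50],[[5.3,-8.1,-1.8],[0,0,0],50]]}}

```text
time: 22.78
tool_pos: [0.3982, 0.1992, 0.2323]
tool_rot: [0.002, 0.843, 0.538, 0.001]
contact_force: [-0.5, 0.1, -0.3]
gripper_width: 0.499
grasp_force: 0.0
```

```bash
python3 - <<'E'
from h import *
B=np.c_[xf,yf,[0,0,1]]; C=np.c_[xf,np.cross(a,xf),a]
c=np.zeros((480,800,3),np.uint8)
for n,x,y,o in(("scene",235,185,0),("top",220,155,400)):
    im,d=grab_frame(n); X=cloud(n,d)
    Q=(X-pocket)@B*1000; m=(d>0)&(abs(Q[...,0])<15)&(abs(Q[...,1])<26)&(Q[...,2]>17)&(Q[...,2]<60); q=Q[m]
    print(n,len(q),"top z over floor",np.percentile(q[:,2],[50,75,95]).round(1),"mean",q.mean(0).round(1)) if len(q) else print(n,"none")
    Q=(X-bore)@C*1000; k=(d>0)&(abs(Q[...,0])<15)&(abs(Q[...,1])<15)&(Q[...,2]>8)&(Q[...,2]<110); print("rod",np.sort(Q[k][:,2])[-5:].round(1) if k.any() else "")
    c[:,o:o+400]=cv2.resize(im[y:y+60,x:x+50,::-1],None,fx=8,fy=8,interpolation=cv2.INTER_CUBIC)
cv2.imwrite("pics/c8.png",c); print(state()["tool_pos"])
E
```

```text
scene 76 top z over floor [24.3 25.6 27. ] mean [-1.  -2.6 23.8]
rod [83.4 83.8 83.9 84.9 87.4]
top 69 top z over floor [25.  27.4 30.6] mean [-0.1  0.2 25.3]
rod [85.6 86.1 86.1 86.6 87.1]
[0.39863668 0.19848461 0.23199882]
```

View pics/c8.png

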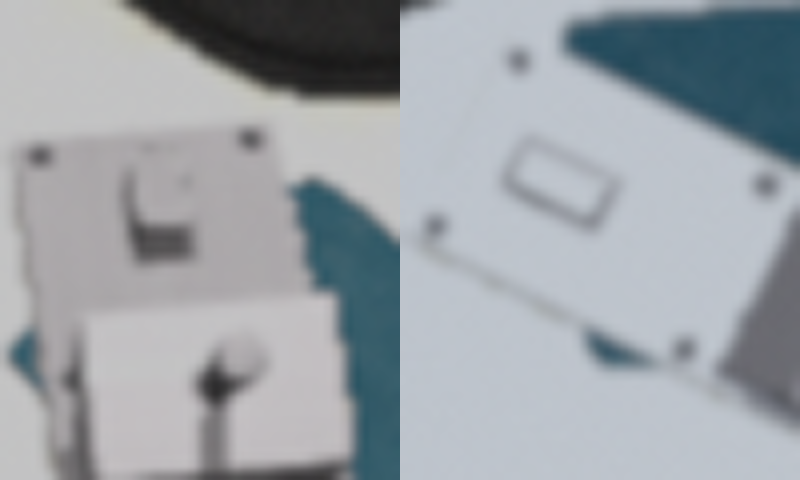

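The picture shows the block seated squarely in the pocket, at (160,215) in the scene crop and (562,185) in the top crop. Its top is about 26 mm above the floor, and the rod stands in the bore at (225,370).

```bash
python3 -c "
from plant import *
print(job_done())"
```

```text
the job is handed in; nothing more can be done
None
```

The bore is 26 mm deep: the rod is left standing in it at the bottom, the low (26 mm) block sits flat on the pocket floor, and the job was handed in at about 23 s of the 72 s allowed.

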